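# Clear the teardown station's deck into its scrap well

## Robot

A 7-joint arm with a two-finger parallel gripper is mounted at the origin on the work surface. World frame = base frame: x ahead of the robot, y to its left, z up, the work surface at z = 0. Lengths are in m, angles in rad, forces in N, time in s.
With the tool pointing down it reaches from about 0.35 to 0.9 m from the base axis. Payload 19.9 kg.
Tool frame: the origin (TCP) lies at the centre of the arm's flange, where the gripper is bolted on; the fingertips stand 199 mm ahead of it and the grasp point (between the pads) lies 180 mm ahead of it; z points along the fingers, y is the line along which they close (so a half turn about z gives the same grasp; the last joint's range is limited). The gripper opens to 94 mm and grips with 3 to 60 N. Pads are 16 mm wide; open, the fingers measure 119 mm over their backs; the gripper's body (75 mm by 177 mm) begins 78 mm behind the grasp point.
Start: joints at [-1.343, 0.417, -0.01, 1.614, 0.005, 1.111, -0.053], TCP at [0.166, 0.603, 0.405] pointing down, gripper open.
Joint ranges: [-2.81, 2.81], [-0.39, 2.02], [-1.27, 1.25], [0.06, 2.57], [-1.19, 4.33], [0.19, 2], [-2.82, 2.82]. Speed limits (rad/s): [1.89, 1.89, 2.39, 2.39, 3.01, 3.01, 3.01].

## Interface

Orientations are given as [roll, pitch, yaw] about the fixed x, y, z axes, in that order (R = Rz(yaw) Ry(pitch) Rx(roll)).
In Python, from plant import read_state, read_camera, get_calibration, close_job gives the robot as it stands. The module is installed in compiled form; this text tells all that it offers.
- The arm moves only by the shell command python3 -m handwheel 'ROWS' [FORCE]. ROWS is text: rows parted by semicolons, each of 7 numbers parted by spaces: the shift along the tool's x, y, z in mm, then the turn, a rotation vector about the tool's x, y, z in rad, then the closure, from 0 (fully open) to 1 (shut). In form: tx ty tz ax ay az gripper; .... A call has 1 to 10 rows; each row is the pose to reach, as a shift and turn from the pose commanded when the call began, along the tool's axes at that moment; what a row does not reach only later rows make up. A row lasts 1/8 s, in which the tool goes at most 62.5 mm and 10.7 degrees, less where a joint would pass 70% of its speed; a pose out of reach is approached as far as the arm can. A call with a gripper value outside its range is refused whole. The fingers move at their own pace and stop on an object; FORCE is the grip in N (left out, the last holds). Time passes only in rows, so rows that repeat a pose let the fingers close. It gives the time, the measured TCP pose, the force, the opening and the grip force at its end, in the units of the state.
- read_state(): the state, without advancing time (a new reading comes with each control period).
- read_camera(name): name is "scene" or "top" or "wrist"; returns (picture, depth): 420x560x3 uint8, red, green, blue; 420x560 float32, m along the optical axis (not along the pixel's ray), 0 where there is no reading.
- get_calibration(name): a dict with "fx", "fy", "cx", "cy" (pixels), "rvec" (rotation vector, rad) and "tvec" (3), from world to camera coordinates, as OpenCV has them; the wrist camera has in their place "hand_eye" (4x4, takes a point from camera to tool coordinates, whose origin is the TCP and whose axes are the flange's). Camera axes: x right, y down, z forward; pixel columns grow to the right and rows downward; lengths in m; the calibration is good to about 2 mm. A picture is of the moment at which its call begins: read the wrist's pose just before it. get_calibration takes no time and is no camera call.
- close_job(): hands the job in; it is judged then, once.
The state is a dict: "time_s": time; "q": joint angles; "dq": joint speeds; "tau": joint torques, N m; "tool_pos": TCP position; "tool_rot": TCP orientation; "contact_force": force on the tool from outside, world axes, zero at the start; "torque": the same for the moment, N m; "width": finger opening in m; "finger_force": force on a finger pad.
Only numpy, scipy, OpenCV 4.12 (cv2) and the standard library are available. Lean on these libraries where they do the work, as an engineer would, in place of code of your own. Each camera call takes 0.05 s, during which the arm holds its last target. There are 200 camera calls.

## Task

Slide the guard door of the scrap well all the way open and, with the hand pusher and never with the gripper or arm touching the scrap, sweep every scrap part off the white work area into the well. Stand the pusher upright back in its black bay, slide the guard fully shut over the scrap, then lay the steel cover plate flat, grip up, in the middle of the cleared white area and press it down firmly. Leave the solder spool, multimeter and jar where they are.

Things in the scene. Friction and masses are not known exactly. Their poses are not given: they have to be found in the camera images.
- station: fixed teardown station, a grey block 210 (x) by 470 (y) by 56 mm high, flat deck at z 56; origin: centre of underside, z up, turned up to 17 degrees. In its frame, along y: bay, white work area, scrap well, apron. Aluminium rims 8 thick, 18 mm high above the deck along both long sides (inner faces x -97, +97) and the -y end (inner face y -227)
- bay_mid (a point): middle of the pusher's bay on the deck surface, at x 0, y -192, z 56 mm in the station's frame; the bay is black rubber, flush with the deck, from y -227 to -157, x -97 to +97
- work_mid (a point): middle of the white work area on the deck surface, at x 0, y -67, z 56 mm in the station's frame; the area runs from y -157 to +23 (edge of the well), x -97 to +97
- well_mid (a point): middle of the scrap well's floor, at x 0, y +73, z 4 mm in the station's frame; the well is an open pit from y +23 to +123, x -97 to +97, with sheer walls up to the deck; the apron the guard slides over lies beyond, y +123 to +235
- guard (a joint): guard door of the well, in m: 0 fully shut over the well, growing as it slides along the station's +y to 0.104, fully open at its stop. A clear window in an aluminium frame, 186 (x) by 108 (y) by 6 mm, level between the rims, its top at z 63. Starts shut or up to 8 mm ajar; 2 N moves it, it stays where left
- guard_grip (a point): point in the guard's handle, 26 mm above the guard's top face, at x 0, y +73, z +89 mm in the station's frame when shut. The handle is an upright black block in the guard's middle, 60 mm along the station's x, 14 mm thick along y, 40 mm high; pinch its thickness from above
- pusher: loose hand pusher, 0.25 kg: a foot 90 (x) by 36 (y) by 26 mm high, rubber below, aluminium above, with an upright wooden handle in its middle, 50 (x) by 22 mm (y), from 26 to 82 mm above the underside. Origin: centre of underside, z up; its broad faces look along its y. Starts standing in the bay, a broad face towards the well
- plate: loose steel cover plate, 0.3 kg, 120 (x) by 90 (y) by 10 mm, with an upright black grip block in its middle, 44 mm along x, 18 mm thick along y, from 10 to 40 mm above the underside. Origin: centre of underside, z up. Starts lying flat on the bench (z 0) beside the station's +y end
- spool: bystander: solder spool, 60 mm across, 40 mm high; origin under its centre
- meter: bystander: orange and black multimeter lying flat, 75 x 150 x 36 mm; origin under its centre
- jar: bystander: closed amber jar, 50 mm across, 55 mm high; origin under its centre
- sink_a: loose scrap part (may be absent): finned aluminium heat sink offcut, 26 x 18 x 18 mm; origin at its centre; starts on the work area, any yaw
- sink_b: loose scrap part (may be absent): finned aluminium heat sink offcut, shorter, 20 x 18 x 18 mm; origin at its centre; starts on the work area, any yaw
- relay_a: loose scrap part (may be absent): black plastic relay, 26 x 16 x 18 mm; origin at its centre; starts on the work area, any yaw
- relay_b: loose scrap part (may be absent): black plastic relay, shorter, 20 x 16 x 18 mm; origin at its centre; starts on the work area, any yaw
- term_a: loose scrap part (may be absent): grey three-way terminal block, 24 x 16 x 16 mm; origin at its centre; starts on the work area, any yaw
- term_b: loose scrap part (may be absent): grey two-way terminal block, 16 x 16 x 16 mm; origin at its centre; starts on the work area, any yaw
- trafo: loose scrap part (may be absent): small transformer, dark steel core with a yellowish winding, 24 x 20 x 20 mm; origin at its centre; starts on the work area, any yaw

How it is judged:
On the way, in this order (a step that is already met when the one before it is completed fails the run):
1. the guard is all the way open (value of joint guard above 0.098 m), for 0.2 s.
2. every scrap part present lies in the well (z of each of sink_a, sink_b, relay_a, relay_b, term_a, term_b, trafo in the frame of station below 0.056 m and y of sink_a in the frame of station between 0.023 and 0.123 m and x of sink_a in the frame of station between -0.098 and 0.098 m and linear speed of each of sink_a, sink_b, relay_a, relay_b, term_a, term_b, trafo below 0.03 m/s and y of sink_b in the frame of station between 0.023 and 0.123 m and x of sink_b in the frame of station between -0.098 and 0.098 m and y of relay_a in the frame of station between 0.023 and 0.123 m and x of relay_a in the frame of station between -0.098 and 0.098 m and y of relay_b in the frame of station between 0.023 and 0.123 m and x of relay_b in the frame of station between -0.098 and 0.098 m and y of term_a in the frame of station between 0.023 and 0.123 m and x of term_a in the frame of station between -0.098 and 0.098 m and y of term_b in the frame of station between 0.023 and 0.123 m and x of term_b in the frame of station between -0.098 and 0.098 m and y of trafo in the frame of station between 0.023 and 0.123 m and x of trafo in the frame of station between -0.098 and 0.098 m), for 0.2 s.
3. the pusher stands back in its bay and the guard is shut (y of pusher in the frame of station between -0.227 and -0.168 m and x of pusher in the frame of station between -0.097 and 0.097 m and z of pusher in the frame of station between 0.05 and 0.062 m and angle between pusher's own z axis and vertical below 0.1 rad and linear speed of pusher below 0.03 m/s and value of joint guard below 0.004 m), for 0.2 s.
4. the cover plate lies level on the white area and is pressed down with over 6 N (x of plate in the frame of station between -0.025 and 0.025 m and y of plate in the frame of station between -0.092 and -0.042 m and z of plate in the frame of station between 0.05 and 0.06 m and angle between plate's own z axis and vertical below 0.06 rad and contact force between plate and station above 6 N), for 0.2 s.
At the end, for the whole second after the job is handed in: guard shut within 4 mm; all scrap at rest in the well, centres below the deck; pusher upright (0.1 rad) on the deck, centre 11 mm or more inside its bay; cover plate level (0.06 rad), grip up, on the deck, centre within 25 mm in x and y of the white area's middle (all of step 2 and all of step 3 and x of plate in the frame of station between -0.025 and 0.025 m and y of plate in the frame of station between -0.092 and -0.042 m and z of plate in the frame of station between 0.05 and 0.06 m and angle between plate's own z axis and vertical below 0.06 rad and linear speed of plate below 0.03 m/s); the robot touches nothing.
It fails at once if the gripper or arm touches a scrap part (contact force between any of the fingers, the arm and sink_a above 1 N or contact force between any of the fingers, the arm and sink_b above 1 N or contact force between any of the fingers, the arm and relay_a above 1 N or contact force between any of the fingers, the arm and relay_b above 1 N or contact force between any of the fingers, the arm and term_a above 1 N or contact force between any of the fingers, the arm and term_b above 1 N or contact force between any of the fingers, the arm and trafo above 1 N).
It fails at once if a bystander is moved more than 30 mm (distance of any of spool, meter, jar from where it was at the start of the episode above 0.03 m).
Of sink_a, sink_b, relay_a, relay_b, term_a, term_b, trafo only 4 to 7 are there at a start; the rules pass over those that are not, and their reading is None.
At some moment in a run one of sink_a, sink_b, relay_a, relay_b, term_a, term_b, trafo may be knocked a few centimetres aside while the robot is not near it.
Once in a run the grip may slacken for a moment while it holds something.
It also fails if it takes over 184 s, if anything falls off the work surface, if the arm or the gripper's body presses on something with over 40 N, if the wrist force passes 120 N, or if a joint passes its speed limit or range.

## Working session

There is one attempt and no reset: what is moved stays moved. The work goes in short steps, Python scripts to look and compute and a shell command to move; the robot and the scene stay as the last step left them, time stands still between calls to the robot, and variables do not carry over. Pictures are saved under pics/ and viewed, at most 14 in all, crops included, and the job is handed in when it is done.

```bash
mkdir -p pics
cat > h.py <<'E'
import numpy as np, cv2
from scipy.spatial.transform import Rotation as R
from plant import *
def pts(name):
    s=read_state(); im,d=read_camera(name); c=get_calibration(name)
    v,u=np.mgrid[0:420,0:560]
    P=np.stack([(u-c['cx'])/c['fx']*d,(v-c['cy'])/c['fy']*d,d],-1)
    if 'rvec' in c:
        Rm=cv2.Rodrigues(np.array(c['rvec'],float))[0]; W=(P-np.array(c['tvec']).ravel())@Rm
    else:
        H=np.array(c['hand_eye']); W=P@H[:3,:3].T+H[:3,3]
        W=W@R.from_euler('xyz',s['tool_rot']).as_matrix().T+np.array(s['tool_pos'])
    W[d==0]=np.nan
    return im,W
def save(im,n): cv2.imwrite('pics/'+n,cv2.cvtColor(im,cv2.COLOR_RGB2BGR))
def delta(target,yaw):
    "shift/turn from present pose to grasp point at target, tool down, finger line (tool y) at world yaw"
    s=read_state(); Rn=R.from_euler('xyz',s['tool_rot']); 
    best=None
    for k in (0,np.pi):
        y=np.array([np.cos(yaw+k),np.sin(yaw+k),0]);z=np.array([0,0,-1.]);x=np.cross(y,z)
        Rt=R.from_matrix(np.stack([x,y,z],1)); rv=(Rn.inv()*Rt).as_rotvec()
        if best is None or np.linalg.norm(rv)<np.linalg.norm(best[0]): best=(rv,Rt)
    rv,Rt=best
    tcp=np.array(target)-Rt.apply([0,0,.18])
    print('shift mm',np.round(Rn.inv().apply(tcp-s['tool_pos'])*1000,1),'turn',np.round(rv,3),'F',np.round(s['contact_force'],1),'t',s['time_s'],'w',s['width'])
E
python3 - <<'E'
from h import *
print(read_state())
im,W=pts('top'); save(im,'top0.png'); np.save('top0.npy',W)
im,W=pts('scene'); save(im,'scene0.png')
E
```

```text
{'time_s': 0.0, 'q': array([-1.34350841,  0.41800294, -0.01031509,  1.61418128,  0.00467863,
        1.11067109, -0.05301222]), 'dq': array([ 0.00031497, -0.00027751, -0.00032118, -0.00014322,  0.0019874 ,
        0.00040104, -0.00044749]), 'tau': array([ 9.86702471e-04, -8.51242447e+01,  6.39253166e-01, -4.26012039e+01,
       -4.88653919e-02,  1.82852650e-02,  1.17193317e-04]), 'tool_pos': array([0.16592826, 0.60243569, 0.404004  ]), 'tool_rot': array([-3.14035596e+00,  6.78735079e-05,  2.87280238e+00]), 'contact_force': array([-0.11662319,  0.15513595, -0.43287739]), 'torque': array([ 4.18054206e-02, -1.49817834e-04,  8.43521282e-05]), 'finger_force': 0.0, 'width': 0.09415451697144715}
```

View pics/top0.png

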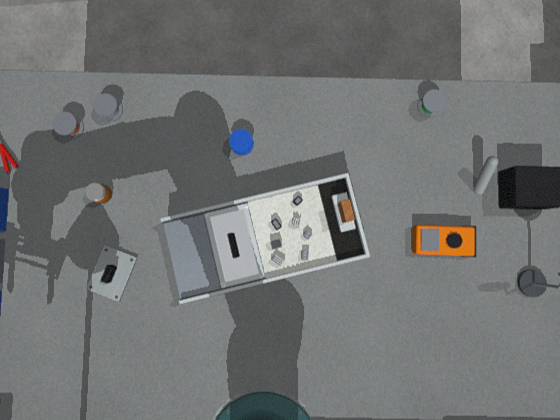

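View pics/scene0.png

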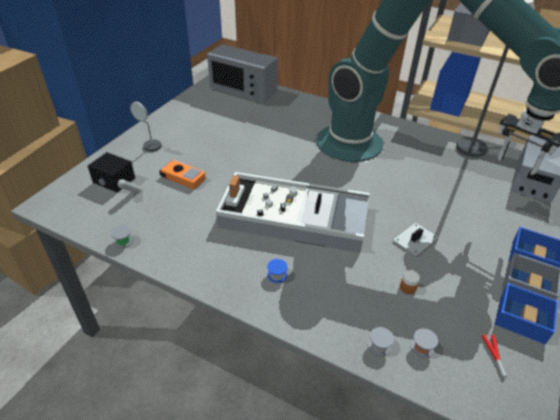

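The top view shows the station at about (265,238) px, with its +y end to the left. The guard handle is at (233,245), the pusher at (346,210), the plate at (112,273), and 7 scraps lie on the white area. Next I'll measure these.

```bash
cat >> h.py <<'E'
def rect(W,m):
    p=(W[m][:,:2]*1000).astype(np.float32); return cv2.minAreaRect(p), m.sum()
E
python3 - <<'E'
from h import *
W=np.load('top0.npy'); z=W[...,2]
im=cv2.imread('pics/top0.png')
def box(u0,u1,v0,v1):
    m=np.zeros(z.shape,bool); m[v0:v1,u0:u1]=1; return m
print('bench z',np.nanmedian(z[300:330,100:150]))
print('station(rims)',rect(W,box(150,380,160,315)&(z>.03)&(z<.1)))
m=box(150,380,160,315)&(z>.066)&(z<.080); print('rim',rect(W,m))
for n,b,lo,hi in [('handle',box(220,245,225,265),.09,.12),('pusher',box(325,362,185,235),.12,.15),('foot',box(325,362,185,235),.075,.09),('plate',box(85,145,240,305),.005,.02),('grip',box(95,125,255,290),.03,.06)]:
    m=b&(z>lo)&(z<hi); print(n,rect(W,m),np.nanmedian(z[m]))
def px(u,v): print((u,v),np.round(W[v,u]*1000))
for p in [(233,240),(300,240),(200,260)]: px(*p)
cv2.imwrite('pics/top0c.png',cv2.resize(im[150:320,60:390],(792,408),interpolation=cv2.INTER_CUBIC))
E
```

```text
bench z 0.0013885871241937561
station(rims) (((520.5126342773438, 4.6126251220703125), (210.39361572265625, 470.8629455566406), 14.973212242126465), np.int64(16342))
rim (((520.5816040039062, 4.3548583984375), (210.39361572265625, 470.32928466796875), 14.973212242126465), np.int64(3224))
handle (((500.60870361328125, 78.95036315917969), (59.0897102355957, 14.231546401977539), 15.945911407470703), np.int64(163)) 0.10424965820517058
pusher (((585.7816772460938, -183.4085693359375), (49.668907165527344, 22.299837112426758), 15.021389961242676), np.int64(235)) 0.13953560342818833
foot (((588.369384765625, -192.00559997558594), (122.94176483154297, 54.70671081542969), 14.831140518188477), np.int64(418)) 0.08276165177890855
plate (((426.28924560546875, 387.08489990234375), (162.26097106933594, 151.84274291992188), 1.2476099729537964), np.int64(1620)) 0.011355402387812435
grip (((423.18804931640625, 394.0082702636719), (18.767929077148438, 43.57327651977539), 69.59163665771484), np.int64(158)) 0.041049593704876854
(233, 240) [513.  78. 107.]
(300, 240) [517. -82.  58.]
(200, 260) [463. 162.  55.]
```

View pics/top0c.png

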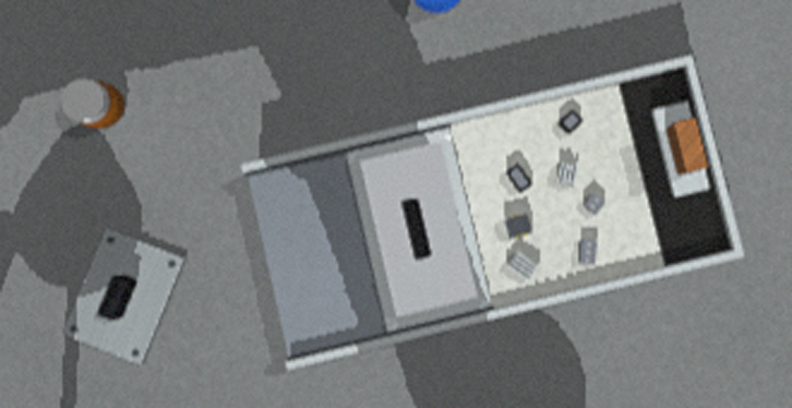

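```bash
cat >> h.py <<'E'
YAW=np.radians(14.97); C=np.array([520.5,4.5])
def st(x,y,z):
    c,s=np.cos(YAW),np.sin(YAW); return np.array([C[0]+c*x-s*y,C[1]+s*x+c*y,z])/1000
def tost(p):
    c,s=np.cos(YAW),np.sin(YAW); d=np.asarray(p)[...,:2]*1000-C; return np.stack([c*d[...,0]+s*d[...,1],-s*d[...,0]+c*d[...,1]],-1)
def grasp():
    s=read_state(); g=np.array(s['tool_pos'])+R.from_euler('xyz',s['tool_rot']).apply([0,0,.18])
    print('grasp st',np.round(tost(g),1),'z',round(g[2]*1000,1),'rot',np.round(s['tool_rot'],3),'F',np.round(s['contact_force'],1),'w',s['width'],'t',s['time_s'])
YS=YAW+np.pi/2
E
python3 -c "
from h import *
delta(st(0,77,190),YS)"
```

```text
shift mm [-461.7 -415.9   34.6] turn [-0.001 -0.    -0.53 ] F [ 0.2  0.2 -0.3] t 0.1 w 0.09416848887270417
```

```bash
python3 -m handwheel '-462 -416 34 0 0 -0.53 0.5;-462 -416 34 0 0 -0.53 0.5;-462 -416 34 0 0 -0.53 0.5;-462 -416 34 0 0 -0.53 0.5;-462 -416 34 0 0 -0.53 0.5;-462 -416 34 0 0 -0.53 0.5;-462 -416 34 0 0 -0.53 0.5;-462 -416 34 0 0 -0.53 0.5;-462 -416 34 0 0 -0.53 0.5;-462 -416 34 0 0 -0.53 0.5' 30
python3 -m handwheel '0 0 0 0 0 0 0.5;0 0 0 0 0 0 0.5;0 0 0 0 0 0 0.5;0 0 0 0 0 0 0.5' 
python3 -c "
from h import *
grasp();delta(st(0,77,190),YS)"
```

```text
time_s: 1.35
tool_pos: [0.5016, 0.077, 0.3706]
tool_rot: [-3.142, 0.0, -2.88]
contact_force: [0.5, 1.8, -0.3]
width: 0.0471
finger_force: 0.0
time_s: 1.85
tool_pos: [0.5006, 0.0797, 0.3708]
tool_rot: [3.141, 0.0, -2.879]
contact_force: [-0.5, -0.0, -0.7]
width: 0.047
finger_force: 0.0
grasp st [ 0.2 77.8] z 190.8 rot [ 3.141  0.    -2.879] F [-0.5 -0.  -0.7] w 0.04703331294468577 t 1.85
shift mm [ 0.2 -0.8  0.8] turn [0.    0.    0.002] F [-0.5 -0.  -0.7] t 1.85 w 0.04703331294468577
```

```bash
python3 -m handwheel '0 -1 50 0 0 0 0.5;0 -1 99 0 0 0 0.5;0 -1 101 0 0 0 0.5;0 -1 101 0 0 0 1;0 -1 101 0 0 0 1;0 -1 101 0 0 0 1;0 -1 101 0 0 0 1' 25
python3 -m handwheel '0 12 0 0 0 0 1;0 25 0 0 0 0 1;0 38 0 0 0 0 1;0 51 0 0 0 0 1;0 64 0 0 0 0 1;0 77 0 0 0 0 1;0 90 0 0 0 0 1;0 97 0 0 0 0 1;0 102 0 0 0 0 1;0 102 0 0 0 0 1'
python3 -m handwheel '0 0 0 0 0 0 1;0 0 0 0 0 0 1;0 0 0 0 0 0 1'
python3 -c "
from h import *
grasp()"
```

```text
time_s: 2.72
tool_pos: [0.5014, 0.078, 0.2705]
tool_rot: [3.141, 0.001, -2.88]
contact_force: [-2.8, 1.2, 10.9]
width: 0.0138
finger_force: 25.0
time_s: 3.98
tool_pos: [0.4751, 0.1763, 0.2701]
tool_rot: [-3.141, 0.001, -2.881]
contact_force: [0.2, -0.2, 8.3]
width: 0.0135
finger_force: 25.0
time_s: 4.35
tool_pos: [0.4751, 0.1763, 0.2701]
tool_rot: [3.142, 0.001, -2.881]
contact_force: [0.1, -0.7, 6.5]
width: 0.0136
finger_force: 25.0
grasp st [  0.7 177.7] z 90.1 rot [ 3.142e+00  1.000e-03 -2.881e+00] F [ 0.1 -0.7  6.5] w 0.01356406444940179 t 4.35
```

```bash
python3 -m handwheel '0 2 0 0 0 0 1;0 4 0 0 0 0 1;0 4 0 0 0 0 1;0 4 0 0 0 0 1'
python3 -c "
from h import *
grasp()
from plant import *
im,W=pts('top');z=W[...,2]
m=(z>.09)&(z<.115)&(np.mgrid[0:420,0:560][1]<230)&(np.mgrid[0:420,0:560][0]>200)
print(rect(W,m))
"
```

```text
time_s: 4.85
tool_pos: [0.4749, 0.1771, 0.2701]
tool_rot: [-3.138, 0.001, -2.884]
contact_force: [5.9, -23.2, 10.6]
width: 0.0139
finger_force: 25.0
grasp st [  0.7 177.9] z 90.1 rot [-3.138e+00  1.000e-03 -2.884e+00] F [  5.9 -23.2  10.6] w 0.013852559952735825 t 4.85
(((0.0, 0.0), (0.0, 0.0), 0.0), np.int64(0))
```

```bash
python3 -m handwheel '0 -4 0 0 0 0 1;0 -4 0 0 0 0 0.5;0 -4 0 0 0 0 0.5;0 -4 0 0 0 0 0.5;0 -4 -60 0 0 0 0.5;0 -4 -110 0 0 0 0.5;0 -4 -130 0 0 0 0.5;0 -4 -130 0 0 0 0.5'
python3 -c "
from h import *
delta(st(14.6,-198.4,220),YS);grasp()"
```

```text
time_s: 5.9
tool_pos: [0.4749, 0.1765, 0.4008]
tool_rot: [3.141, 0.002, -2.88]
contact_force: [-0.3, 0.2, 0.0]
width: 0.0472
finger_force: 0.0
shift mm [ -14.1 -376.4    0.6] turn [0.001 0.002 0.   ] F [-0.3  0.2  0. ] t 5.9 w 0.04719993043039457
grasp st [  0.8 178.1] z 220.8 rot [ 3.141e+00  2.000e-03 -2.880e+00] F [-0.3  0.2  0. ] w 0.04719993043039457 t 5.9
```

```bash
python3 -m handwheel '-14 -60 0 0 0 0 0.5;-14 -120 0 0 0 0 0.5;-14 -180 0 0 0 0 0.5;-14 -240 0 0 0 0 0.5;-14 -300 0 0 0 0 0.5;-14 -350 0 0 0 0 0.5;-14 -376 0 0 0 0 0.5;-14 -376 0 0 0 0 0.5;-14 -376 0 0 0 0 0.5;-14 -376 0 0 0 0 0.5'
python3 -m handwheel '0 0 50 0 0 0 0.5;0 0 90 0 0 0 0.5;0 0 101 0 0 0 0.5;0 0 101 0 0 0 0.5;0 0 101 0 0 0 1;0 0 101 0 0 0 1;0 0 101 0 0 0 1;0 0 101 0 0 0 1' 45
python3 - <<'E'
from h import *
grasp()
im,W=pts('top');save(im,'top1.png')
im=cv2.imread('pics/top1.png'); cv2.imwrite('pics/top1c.png',cv2.resize(im[150:320,60:390],(792,408),interpolation=cv2.INTER_CUBIC))
E
```

```text
time_s: 7.15
tool_pos: [0.5855, -0.182, 0.3994]
tool_rot: [3.141, -0.0, -2.879]
contact_force: [-0.3, -0.0, 0.4]
width: 0.0469
finger_force: 0.0
time_s: 8.15
tool_pos: [0.5856, -0.1833, 0.2995]
tool_rot: [-3.141, 0.001, -2.881]
contact_force: [-1.0, 0.7, 7.3]
width: 0.022
finger_force: 45.0
grasp st [  14.6 -198.3] z 119.5 rot [-3.141e+00  1.000e-03 -2.881e+00] F [-1.   0.7  7.3] w 0.02195813169867924 t 8.15
```

View pics/top1c.png

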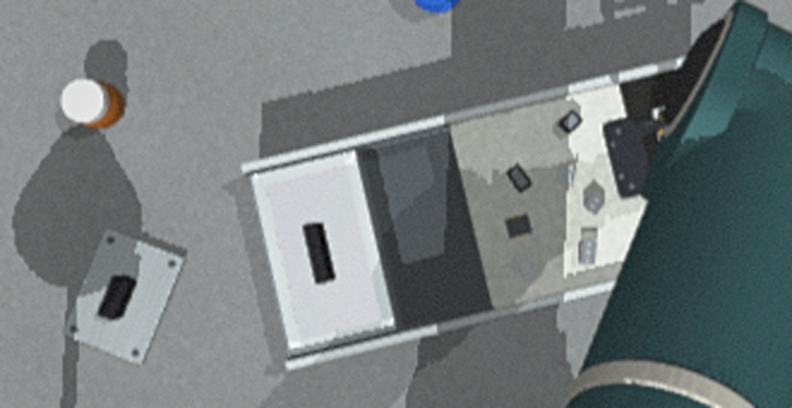

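```bash
python3 -m handwheel '0 0 -2 0 0 0 1;-17 0 -2 0 0 0 1;-34 0 -2 0 0 0 1;-34 0 -2 0 0 0 1;-34 20 -2 0 0 0 1;-34 35 -2 0 0 0 1;-34 47 -2 0 0 0 1;-34 59 -2 0 0 0 1;-34 71 -2 0 0 0 1;-34 83 -2 0 0 0 1'
python3 -m handwheel '0 12 0 0 0 0 1;0 24 0 0 0 0 1;0 36 0 0 0 0 1;0 48 0 0 0 0 1;0 60 0 0 0 0 1;0 72 0 0 0 0 1;0 84 0 0 0 0 1;0 96 0 0 0 0 1;0 107 0 0 0 0 1;0 117 0 0 0 0 1'
python3 -m handwheel '0 8 0 0 0 0 1;0 14 0 0 0 0 1;0 20 0 0 0 0 1;0 20 0 0 0 0 1'
python3 - <<'E'
from h import *
grasp()
im,W=pts('top');save(im,'top2.png')
im=cv2.imread('pics/top2.png'); cv2.imwrite('pics/top2c.png',cv2.resize(im[150:320,60:390],(792,408),interpolation=cv2.INTER_CUBIC))
E
```

```text
time_s: 9.45
tool_pos: [0.5966, -0.0936, 0.3007]
tool_rot: [-3.141, -0.0, -2.88]
contact_force: [0.5, -0.2, -2.4]
width: 0.0217
finger_force: 45.0
time_s: 10.7
tool_pos: [0.5665, 0.0194, 0.3007]
tool_rot: [-3.142, 0.0, -2.88]
contact_force: [-0.6, -0.1, -2.3]
width: 0.0217
finger_force: 45.0
time_s: 11.2
tool_pos: [0.5614, 0.0384, 0.3007]
tool_rot: [3.142, 0.0, -2.88]
contact_force: [-0.3, 0.3, -2.0]
width: 0.0218
finger_force: 45.0
grasp st [48.3 22.2] z 120.7 rot [ 3.142  0.    -2.88 ] F [-0.3  0.3 -2. ] w 0.02176911776252164 t 11.2
```

View pics/top2c.png

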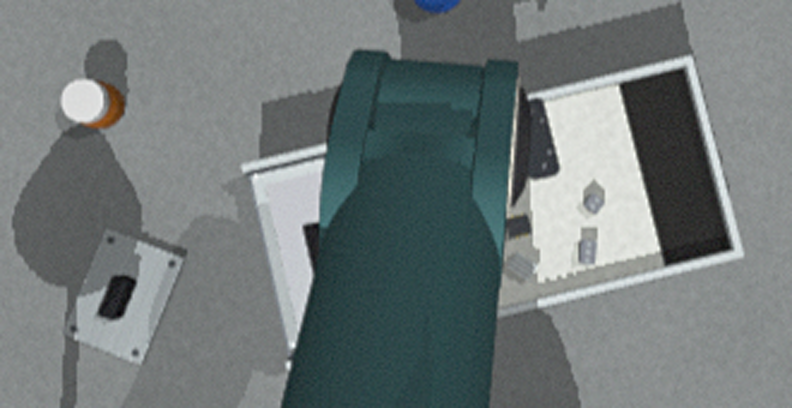

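Far lane is swept. The four pieces still visible are in the near and middle lanes. I'll lift, go back and take the near lane.

```bash
python3 -m handwheel '0 0 -20 0 0 0 1;0 -5 -38 0 0 0 1;0 -50 -38 0 0 0 1;0 -95 -38 0 0 0 1;0 -140 -38 0 0 0 1;0 -185 -38 0 0 0 1;0 -215 -38 0 0 0 1;0 -221 -38 0 0 0 1;0 -221 -38 0 0 0 1'
python3 -m handwheel '40 0 0 0 0 0 1;80 0 0 0 0 0 1;97 0 0 0 0 0 1;97 0 0 0 0 0 1;97 0 20 0 0 0 1;97 0 38 0 0 0 1;97 0 38 0 0 0 1;97 15 38 0 0 0 1;97 27 38 0 0 0 1;97 39 38 0 0 0 1'
python3 -c "
from h import *
grasp()"
```

```text
time_s: 12.38
tool_pos: [0.6185, -0.1754, 0.3388]
tool_rot: [3.141, 0.0, -2.881]
contact_force: [-0.2, 0.7, -2.0]
width: 0.0215
finger_force: 45.0
time_s: 13.62
tool_pos: [0.5146, -0.1615, 0.3009]
tool_rot: [3.142, 0.0, -2.88]
contact_force: [0.5, -0.1, -1.5]
width: 0.0217
finger_force: 45.0
grasp st [ -48.5 -158.9] z 120.9 rot [ 3.142  0.    -2.88 ] F [ 0.5 -0.1 -1.5] w 0.0216857395400699 t 13.625
```

```bash
python3 -m handwheel '0 12 0 0 0 0 1;0 24 0 0 0 0 1;0 36 0 0 0 0 1;0 48 0 0 0 0 1;0 60 0 0 0 0 1;0 72 0 0 0 0 1;0 84 0 0 0 0 1;0 96 0 0 0 0 1;0 107 0 0 0 0 1;0 117 0 0 0 0 1'
python3 -m handwheel '0 9 0 0 0 0 1;0 18 0 0 0 0 1;0 27 0 0 0 0 1;0 36 0 0 0 0 1;0 45 0 0 0 0 1;0 54 0 0 0 0 1;0 62 0 0 0 0 1;0 64 0 0 0 0 1;0 64 0 0 0 0 1'
python3 -c "
from h import *
grasp()"
python3 -m handwheel '0 0 -20 0 0 0 1;0 -5 -38 0 0 0 1;0 -50 -38 0 0 0 1;0 -95 -38 0 0 0 1;0 -140 -38 0 0 0 1;0 -185 -38 0 0 0 1;0 -215 -38 0 0 0 1;0 -221 -38 0 0 0 1;0 -221 -38 0 0 0 1'
python3 - <<'E'
from h import *
grasp()
im,W=pts('top');save(im,'top3.png')
im=cv2.imread('pics/top3.png'); cv2.imwrite('pics/top3c.png',cv2.resize(im[150:320,60:390],(792,408),interpolation=cv2.INTER_CUBIC))
E
```

```text
time_s: 14.88
tool_pos: [0.4844, -0.0491, 0.3007]
tool_rot: [-3.141, 0.0, -2.88]
contact_force: [0.6, 0.5, -2.4]
width: 0.0217
finger_force: 45.0
time_s: 16.0
tool_pos: [0.468, 0.012, 0.3007]
tool_rot: [-3.141, 0.0, -2.88]
contact_force: [-0.4, -0.9, -2.7]
width: 0.022
finger_force: 45.0
grasp st [-48.7  20.8] z 120.7 rot [-3.141  0.    -2.88 ] F [-0.4 -0.9 -2.7] w 0.021989625018766053 t 16.0
time_s: 17.12
tool_pos: [0.525, -0.2015, 0.3385]
tool_rot: [3.141, -0.0, -2.881]
contact_force: [-0.7, 0.8, -1.7]
width: 0.0216
finger_force: 45.0
grasp st [ -49.  -200.1] z 158.5 rot [ 3.141 -0.    -2.881] F [-0.7  0.8 -1.7] w 0.021587496074125825 t 17.125
```

View pics/top3c.png

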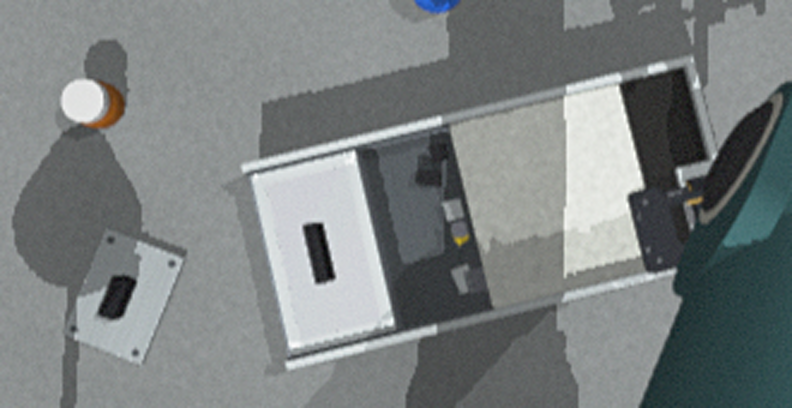

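White area looks clear and the parts are in the well. A middle pass for safety, then I'll stand the pusher back and check.

```bash
python3 -m handwheel '-25 0 0 0 0 0 1;-49 0 0 0 0 0 1;-49 0 0 0 0 0 1;-49 0 20 0 0 0 1;-49 0 38 0 0 0 1;-49 0 38 0 0 0 1;-49 15 38 0 0 0 1;-49 32 38 0 0 0 1;-49 49 38 0 0 0 1;-49 66 38 0 0 0 1'
python3 -m handwheel '0 17 0 0 0 0 1;0 34 0 0 0 0 1;0 51 0 0 0 0 1;0 68 0 0 0 0 1;0 85 0 0 0 0 1;0 102 0 0 0 0 1;0 119 0 0 0 0 1;0 131 0 0 0 0 1;0 143 0 0 0 0 1;0 155 0 0 0 0 1'
python3 -m handwheel '0 0 0 0 0 0 1;0 0 -20 0 0 0 1;0 -5 -38 0 0 0 1;0 -50 -38 0 0 0 1;0 -95 -38 0 0 0 1;0 -140 -38 0 0 0 1;0 -185 -38 0 0 0 1;0 -215 -38 0 0 0 1;0 -221 -38 0 0 0 1;0 -221 -38 0 0 0 1'
python3 - <<'E'
from h import *
grasp()
im,W=pts('top');save(im,'top4.png')
S=tost(W);z=W[...,2]*1000
work=(abs(S[...,0])<92)&(S[...,1]>-150)&(S[...,1]<18)&(z<95)
print('work n',work.sum(),'high',(work&(z>63)).sum(), S[work&(z>63)][:5])
well=(abs(S[...,0])<94)&(S[...,1]>26)&(S[...,1]<118)&(z<95)
print('well pct',np.nanpercentile(z[well],[5,50,90,99,100]))
im,W=pts('wrist');save(im,'wr4.png')
im=cv2.imread('pics/top4.png'); cv2.imwrite('pics/top4c.png',cv2.resize(im[185:305,210:300],(600,800))[:600])
E
```

```text
time_s: 18.42
tool_pos: [0.5551, -0.1234, 0.3008]
tool_rot: [3.141, 0.0, -2.88]
contact_force: [-0.1, -0.6, -2.3]
width: 0.0216
finger_force: 45.0
time_s: 19.68
tool_pos: [0.5152, 0.0253, 0.3007]
tool_rot: [-3.141, -0.0, -2.881]
contact_force: [-0.8, -0.0, -1.4]
width: 0.0215
finger_force: 45.0
time_s: 20.92
tool_pos: [0.5723, -0.1888, 0.3385]
tool_rot: [3.141, -0.0, -2.881]
contact_force: [-0.3, 0.5, -2.6]
width: 0.0226
finger_force: 45.0
grasp st [   0.  -200.1] z 158.5 rot [ 3.141 -0.    -2.881] F [-0.3  0.5 -2.6] w 0.022557348837728877 t 20.925
work n 4880 high 30 [[ 88.43785638 -70.15565545]
 [ 83.25605851  -8.13933726]
 [ 61.62224169 -96.43874439]
 [ 65.60493416 -59.46352556]
 [ 62.98999887 -28.49399975]]
well pct [ 2.39930371  5.96846634 24.98981953 70.62916206 74.39384866]
```

Run:
```python
import cv2
a=cv2.imread('pics/top4.png')[180:305,200:345]; cv2.imwrite('pics/top4d.png',cv2.resize(a,(690,595),interpolation=cv2.INTER_CUBIC))
```

```text
(no output)
```

View pics/top4d.png

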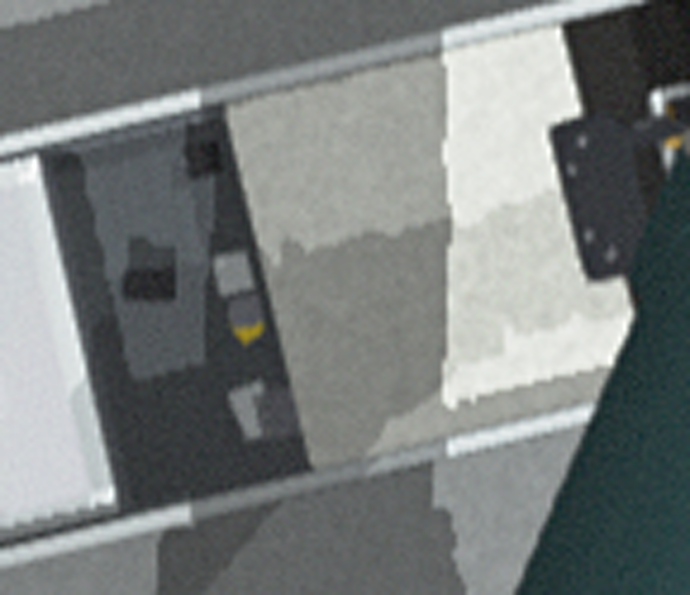

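View pics/wr4.png

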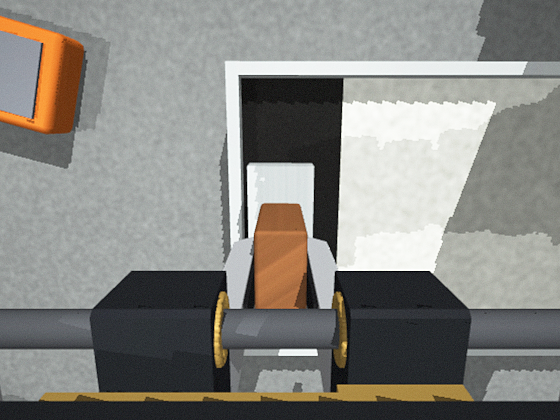

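Bay is clear on the robot side, and the top view shows the far corner empty. Setting the pusher down.

```bash
python3 -m handwheel '0 2 20 0 0 0 1;0 2 34 0 0 0 1;0 2 38 0 0 0 1;0 2 39 0 0 0 1;0 2 39 0 0 0 1;0 2 39 0 0 0 0.5;0 2 39 0 0 0 0.5;0 2 39 0 0 0 0.5'
python3 -m handwheel '0 0 -30 0 0 0 0.5;0 0 -80 0 0 0 0.5;0 0 -120 0 0 0 0.5;0 60 -120 0 0 0 0.5;0 120 -120 0 0 0 0.5;0 180 -120 0 0 0 0.5;0 220 -120 0 0 0 0.5;0 220 -120 0 0 0 0.5;0 220 -120 0 0 0 0.5'
python3 - <<'E'
from h import *
grasp()
im,W=pts('wrist');save(im,'wr5.png')
delta(st(0.7,178,190),YS)
im,W=pts('top');z=W[...,2];S=tost(W)
m=(z>.125)&(z<.15)&(S[...,1]<-150)&(S[...,1]>-227)&(abs(S[...,0])<97); r=rect(W,m); print(r, tost(np.array(r[0][0])/1000))
E
```

```text
time_s: 22.02
tool_pos: [0.572, -0.1869, 0.2999]
tool_rot: [-3.141, 0.0, -2.88]
contact_force: [-0.1, -0.1, -0.4]
width: 0.0461
finger_force: 0.0
time_s: 23.15
tool_pos: [0.5152, 0.025, 0.4199]
tool_rot: [-3.141, 0.0, -2.881]
contact_force: [0.4, -0.3, -1.1]
width: 0.047
finger_force: 0.0
grasp st [ 0.3 21.1] z 239.9 rot [-3.141  0.    -2.881] F [ 0.4 -0.3 -1.1] w 0.04704487626745344 t 23.15
shift mm [ -0.3 157.3  49.7] turn [-0.     0.    -0.002] F [ 0.4 -0.5 -0.6] t 23.2 w 0.0469985296150423
(((572.6944580078125, -187.08152770996094), (49.023887634277344, 22.902366638183594), 15.041825294494629), np.int64(228)) [   0.93499386 -198.56200289]
```

View pics/wr5.png

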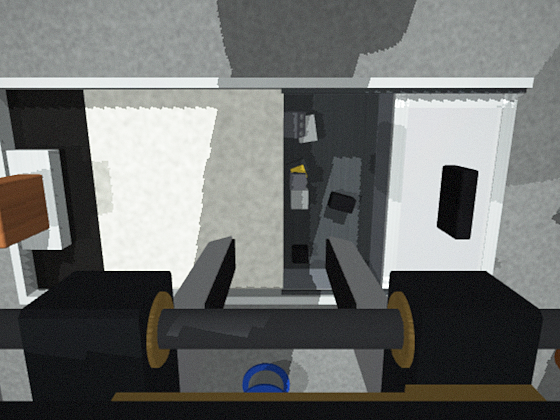

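Run:
```python
import cv2
a=cv2.imread('pics/wr5.png')[85:295,270:400]; cv2.imwrite('pics/wr5c.png',cv2.resize(a,(371,600),interpolation=cv2.INTER_CUBIC))
```

```text
(no output)
```

View pics/wr5c.png

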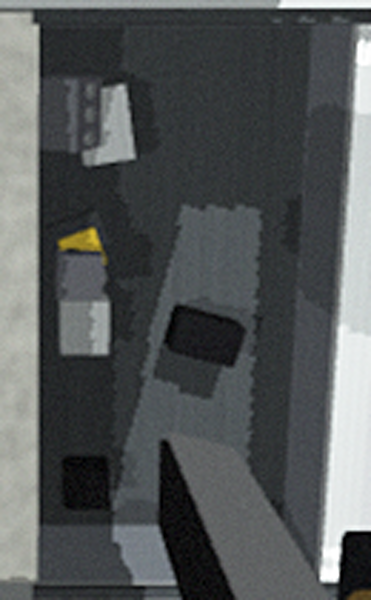

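Six parts are visible in the well (terminal, heat sink, trafo, light block, two relays), and I counted seven at the start. I'll move the hand back for a full view of the well.

```bash
python3 -m handwheel '-50 50 -60 0 0 0 0.5;-100 50 -100 0 0 0 0.5;-120 50 -100 0 0 0 0.5;-120 50 -100 0 0 0 0.5;-120 50 -100 0 0 0 0.5'
python3 - <<'E'
from h import *
grasp()
im,W=pts('wrist');S=tost(W);z=W[...,2]*1000
# ortho well height/colour map, 3 px/mm
out=np.zeros((400,600,3),np.uint8)
save(im,'wr6.png')
m=(abs(S[...,0])<100)&(S[...,1]>15)&(S[...,1]<130)
v,u=np.where(m); print(u.min(),u.max(),v.min(),v.max())
a=cv2.imread('pics/wr6.png')[v.min():v.max(),u.min():u.max()]
hgt=np.clip(np.nan_to_num(z)[v.min():v.max(),u.min():u.max()]*3,0,255).astype(np.uint8)
b=cv2.applyColorMap(hgt,cv2.COLORMAP_JET)
f=min(400/a.shape[1],600/a.shape[0])
cv2.imwrite('pics/wr6c.png',np.hstack([cv2.resize(x,None,fx=f,fy=f,interpolation=cv2.INTER_CUBIC) for x in (a,b)]))
E
```

```text
time_s: 23.88
tool_pos: [0.6181, 0.1037, 0.519]
tool_rot: [-3.141, -0.001, -2.882]
contact_force: [-0.0, -0.6, 0.6]
width: 0.047
finger_force: 0.0
grasp st [119.7  70.6] z 339.0 rot [-3.141e+00 -1.000e-03 -2.882e+00] F [-0.  -0.6  0.6] w 0.04703044727765063 t 23.875
0 559 0 419
```

View pics/wr6c.png

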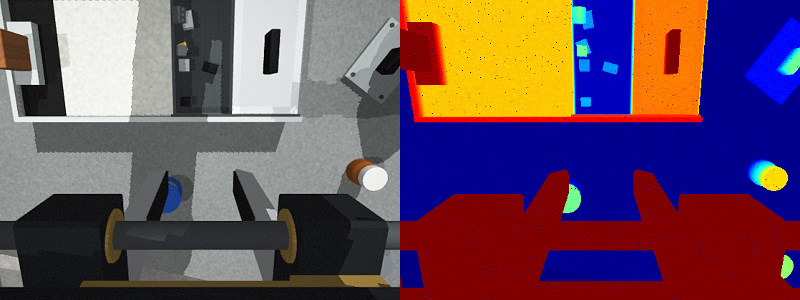

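Run:
```python
from h import *
im=cv2.imread('pics/wr6.png')
a=im[0:170,230:330]; 
_,W=pts('wrist');z=W[...,2]*1000;S=tost(W)
m=((z>12)&(z<54)&(abs(S[...,0])<95)&(S[...,1]>25)&(S[...,1]<118)).astype(np.uint8)
n,l,s,c=cv2.connectedComponentsWithStats(m)
for i in range(1,n):
    if s[i,4]>25: k=l==i; print(s[i],np.round(np.median(S[k],0)),np.round(np.percentile(z[k],[10,50,90])))
for g in range(0,150,4): 
    k=(l>0)&(np.abs(S[...,0]-(g-75))<2)
    print(g-75,[int(np.median(z[k&(abs(S[...,1]-y)<2.5)])) if (k&(abs(S[...,1]-y)<2.5)).sum()>2 else 0 for y in range(28,80,5)])
cv2.imwrite('pics/wr6d.png',cv2.resize(a,None,fx=3.5,fy=3.5,interpolation=cv2.INTER_CUBIC))
```

```text
[241   9  30  33 722] [-61.  42.] [22. 33. 40.]
[245  54  22  26 400] [-12.  41.] [24. 39. 42.]
[250  83  15  17 252] [14. 42.] [22. 23. 24.]
[283  86  22  18 283] [19. 87.] [22. 23. 24.]
[252 136  15  13 191] [76. 44.] [23. 25. 26.]
-75 [37, 39, 41, 35, 25, 0, 0, 0, 0, 0, 0]
-71 [36, 39, 41, 36, 23, 23, 0, 0, 0, 0, 0]
-67 [36, 39, 40, 34, 23, 23, 0, 0, 0, 0, 0]
-63 [35, 38, 39, 35, 23, 23, 22, 0, 0, 0, 0]
-59 [34, 38, 39, 32, 23, 23, 23, 0, 0, 0, 0]
-55 [33, 37, 38, 32, 23, 23, 23, 0, 0, 0, 0]
-51 [33, 35, 35, 23, 23, 23, 23, 0, 0, 0, 0]
-47 [0, 0, 0, 22, 22, 20, 18, 0, 0, 0, 0]
-43 [0, 0, 0, 0, 0, 0, 0, 0, 0, 0, 0]
-39 [0, 0, 0, 0, 0, 0, 0, 0, 0, 0, 0]
-35 [0, 0, 0, 0, 0, 0, 0, 0, 0, 0, 0]
-31 [0, 0, 0, 0, 0, 0, 0, 0, 0, 0, 0]
-27 [0, 0, 25, 25, 0, 0, 0, 0, 0, 0, 0]
-23 [25, 25, 25, 25, 24, 0, 0, 0, 0, 0, 0]
-19 [24, 25, 25, 26, 24, 0, 0, 0, 0, 0, 0]
-15 [0, 40, 40, 40, 25, 24, 0, 0, 0, 0, 0]
-11 [0, 41, 41, 41, 37, 24, 0, 0, 0, 0, 0]
-7 [0, 41, 41, 41, 38, 23, 0, 0, 0, 0, 0]
-3 [0, 41, 41, 41, 40, 0, 0, 0, 0, 0, 0]
1 [0, 36, 36, 36, 38, 0, 0, 0, 0, 0, 0]
5 [0, 22, 23, 23, 23, 23, 0, 0, 0, 0, 0]
9 [0, 23, 23, 23, 23, 23, 0, 0, 0, 0, 23]
13 [0, 23, 23, 23, 23, 23, 0, 0, 0, 0, 22]
17 [0, 23, 23, 23, 23, 24, 0, 0, 0, 0, 23]
21 [0, 23, 22, 23, 23, 23, 0, 0, 0, 22, 23]
25 [0, 0, 22, 23, 23, 0, 0, 0, 0, 0, 22]
29 [0, 0, 0, 0, 0, 0, 0, 0, 0, 0, 0]
33 [0, 0, 0, 0, 0, 0, 0, 0, 0, 0, 0]
37 [0, 0, 0, 0, 0, 0, 0, 0, 0, 0, 0]
41 [0, 0, 0, 0, 0, 0, 0, 0, 0, 0, 0]
45 [0, 0, 0, 0, 0, 0, 0, 0, 0, 0, 0]
49 [0, 0, 0, 0, 0, 0, 0, 0, 0, 0, 0]
53 [0, 0, 0, 0, 0, 0, 0, 0, 0, 0, 0]
57 [0, 0, 0, 0, 0, 0, 0, 0, 0, 0, 0]
61 [0, 0, 0, 0, 0, 0, 0, 0, 0, 0, 0]
65 [0, 0, 0, 0, 0, 0, 0, 0, 0, 0, 0]
69 [0, 0, 24, 25, 25, 24, 0, 0, 0, 0, 0]
73 [0, 24, 25, 25, 25, 23, 0, 0, 0, 0, 0]
```

View pics/wr6d.png

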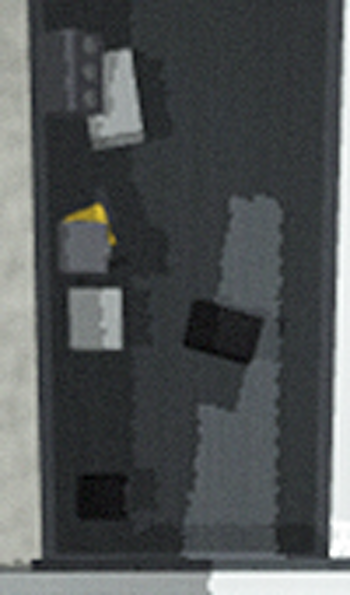

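All seven are accounted for: the grey terminal sits on the trafo, and tops are at most 42 mm. Now shutting the guard.

```bash
python3 -m handwheel '60 53 50 0 0 0 0.5;119 107 100 0 0 0 0.5;119 107 149 0 0 0 0.5;119 107 149 0 0 0 0.5;119 107 149 0 0 0 0.5;119 107 149 0 0 0 0.5'
python3 -c "
from h import *
grasp();delta(st(0.7,177.7,91),YS)"
```

```text
time_s: 24.72
tool_pos: [0.4763, 0.177, 0.3719]
tool_rot: [3.142, 0.002, -2.881]
contact_force: [0.3, -0.0, 1.2]
width: 0.0468
finger_force: 0.0
grasp st [  2.1 178.1] z 191.9 rot [ 3.142e+00  2.000e-03 -2.881e+00] F [ 0.3 -0.   1.2] w 0.04679767733538971 t 24.725
shift mm [  1.3  -0.4 100.9] turn [ 0.     0.002 -0.001] F [ 0.3 -0.   1.2] t 24.725 w 0.04679767733538971
```

```bash
python3 -m handwheel '1 0 50 0 0 0 0.5;1 0 99 0 0 0 0.5;1 0 101 0 0 0 0.5;1 0 101 0 0 0 1;1 0 101 0 0 0 1;1 0 101 0 0 0 1;1 0 101 0 0 0 1' 25
python3 -m handwheel '0 -12 0 0 0 0 1;0 -25 0 0 0 0 1;0 -38 0 0 0 0 1;0 -51 0 0 0 0 1;0 -64 0 0 0 0 1;0 -77 0 0 0 0 1;0 -90 0 0 0 0 1;0 -98 0 0 0 0 1;0 -104 0 0 0 0 1;0 -104 0 0 0 0 1'
python3 -m handwheel '0 0 0 0 0 0 1;0 -2 0 0 0 0 1;0 -3 0 0 0 0 1;0 -3 0 0 0 0 1'
python3 -c "
from h import *
grasp()"
```

```text
time_s: 25.6
tool_pos: [0.4751, 0.1764, 0.2706]
tool_rot: [-3.141, 0.001, -2.881]
contact_force: [-0.8, -4.1, 8.7]
width: 0.0138
finger_force: 25.0
time_s: 26.85
tool_pos: [0.5019, 0.0763, 0.2706]
tool_rot: [-3.141, 0.001, -2.881]
contact_force: [-1.1, -2.5, 9.6]
width: 0.0139
finger_force: 25.0
time_s: 27.35
tool_pos: [0.5022, 0.0754, 0.2706]
tool_rot: [3.14, 0.001, -2.879]
contact_force: [-5.8, 10.7, 11.6]
width: 0.0138
finger_force: 25.0
grasp st [ 0.8 73.6] z 90.6 rot [ 3.140e+00  1.000e-03 -2.879e+00] F [-5.8 10.7 11.6] w 0.013772843385909886 t 27.35
```

```bash
python3 -m handwheel '0 3 0 0 0 0 1;0 3 0 0 0 0 0.5;0 3 0 0 0 0 0.5;0 3 0 0 0 0 0.5;0 3 -60 0 0 0 0.5;0 3 -100 0 0 0 0.5;0 3 -100 0 0 0 0.5;0 3 -100 0 0 0 0.5'
python3 -c "
from h import *
grasp();delta([.4232,.394,.15],np.radians(69.6))"
```

```text
time_s: 28.35
tool_pos: [0.5012, 0.0769, 0.3691]
tool_rot: [3.142, -0.001, -2.88]
contact_force: [-0.6, -0.6, -1.2]
width: 0.0471
finger_force: 0.0
grasp st [-0.1 74.9] z 189.1 rot [ 3.142e+00 -1.000e-03 -2.880e+00] F [-0.6 -0.6 -1.2] w 0.04710767724874768 t 28.35
shift mm [ -6.6 326.5  39.1] turn [-0.    -0.001  0.617] F [-0.6 -0.6 -1.2] t 28.35 w 0.04710767724874768
```

```bash
python3 -m handwheel '-7 60 0 0 0 0.15 0.5;-7 120 0 0 0 0.3 0.5;-7 180 10 0 0 0.45 0.5;-7 240 20 0 0 0.617 0.5;-7 300 30 0 0 0.617 0.5;-7 326 39 0 0 0.617 0.5;-7 326 39 0 0 0.617 0.5;-7 326 39 0 0 0.617 0.5;-7 326 39 0 0 0.617 0.5'
python3 - <<'E'
from h import *
grasp();delta([.4232,.394,.034],np.radians(69.6))
im,W=pts('top');z=W[...,2];S=tost(W)
m=(z>.08)&(z<.115)&(S[...,1]>30)&(S[...,1]<120)&(abs(S[...,0])<80); r=rect(W,m); print(r, tost(np.array(r[0][0])/1000))
m=(z>.125)&(z<.15)&(S[...,1]<-150)&(S[...,1]>-227)&(abs(S[...,0])<97); r=rect(W,m); print(r, tost(np.array(r[0][0])/1000))
im,W=pts('wrist');z=W[...,2];
p=W[(z>.036)&(z<.046)&(np.hypot(W[...,0]-.423,W[...,1]-.394)<.04)]
print(len(p),cv2.minAreaRect((p[:,:2]*1000).astype(np.float32)))
E
```

```text
time_s: 29.48
tool_pos: [0.4248, 0.3923, 0.3309]
tool_rot: [-3.142, 0.0, 2.784]
contact_force: [-1.4, 0.7, 0.7]
width: 0.0469
finger_force: 0.0
grasp st [  7.8 399.3] z 150.9 rot [-3.142  0.     2.784] F [-1.4  0.7  0.7] w 0.04685600502100188 t 29.475
shift mm [  2.1   1.1 116.9] turn [-0.     0.    -0.002] F [-1.4  0.7  0.7] t 29.475 w 0.04685600502100188
(((501.37786865234375, 76.33368682861328), (59.01769256591797, 14.401641845703125), 15.036977767944336), np.int64(170)) [ 0.08244388 74.33523844]
(((572.8599853515625, -187.35997009277344), (49.210479736328125, 22.899702072143555), 15.375622749328613), np.int64(227)) [   1.02297805 -198.87375319]
1310 ((424.04656982421875, 395.86236572265625), (17.955345153808594, 43.46724319458008), 70.0171127319336)
```

```bash
python3 -m handwheel '2 2 50 0 0 0 0.5;2 2 100 0 0 0 0.5;2 2 116 0 0 0 0.5;2 2 116 0 0 0 0.5;2 2 116 0 0 0 1;2 2 116 0 0 0 1;2 2 116 0 0 0 1;2 2 116 0 0 0 1' 45
python3 -m handwheel '0 0 -40 0 0 0 1;0 0 -90 0 0 0 1;0 0 -140 0 0 0 1;0 0 -160 0 0 0 1;0 0 -160 0 0 0 1;0 0 -160 0 0 0 1'
python3 -c "
from h import *
grasp();delta(st(0,-67,190),YS)"
```

```text
time_s: 30.58
tool_pos: [0.4229, 0.3963, 0.2154]
tool_rot: [3.141, 0.0, 2.786]
contact_force: [-2.0, -1.0, 8.2]
width: 0.0172
finger_force: 45.0
time_s: 31.32
tool_pos: [0.4225, 0.396, 0.3734]
tool_rot: [-3.14, -0.001, 2.786]
contact_force: [-0.8, -1.3, -2.3]
width: 0.0177
finger_force: 45.0
grasp st [  6.2 403.4] z 193.4 rot [-3.140e+00 -1.000e-03  2.786e+00] F [-0.8 -1.3 -2.3] w 0.01772161548827262 t 31.325
shift mm [-267.  -387.5    3.9] turn [-0.001 -0.001 -0.617] F [-0.8 -1.3 -2.3] t 31.325 w 0.01772161548827262
```

```bash
python3 -m handwheel '-27 -39 0 0 0 -0.06 1;-54 -78 0 0 0 -0.12 1;-81 -117 0 0 0 -0.19 1;-108 -155 0 0 0 -0.25 1;-135 -194 0 0 0 -0.31 1;-162 -233 0 0 0 -0.37 1;-189 -272 0 0 0 -0.43 1;-215 -310 0 0 0 -0.5 1;-242 -350 0 0 0 -0.56 1;-267 -387 0 0 0 -0.617 1'
python3 -m handwheel '0 0 0 0 0 0 1;0 0 0 0 0 0 1;0 0 0 0 0 0 1'
python3 - <<'E'
from h import *
grasp();delta(st(0,-67,90),YS)
im,W=pts('wrist');save(im,'wr7.png')
E
```

```text
time_s: 32.58
tool_pos: [0.5382, -0.0612, 0.3733]
tool_rot: [3.141, -0.002, -2.879]
contact_force: [-0.2, 0.9, -3.3]
width: 0.0173
finger_force: 45.0
time_s: 32.95
tool_pos: [0.5382, -0.0584, 0.3742]
tool_rot: [3.141, -0.001, -2.879]
contact_force: [-0.1, -0.5, -1.9]
width: 0.0175
finger_force: 45.0
grasp st [  0.7 -65.3] z 194.2 rot [ 3.141e+00 -1.000e-03 -2.879e+00] F [-0.1 -0.5 -1.9] w 0.017502790876951523 t 32.95
shift mm [  0.7  -1.7 104.2] turn [ 0.    -0.001  0.001] F [-0.1 -0.5 -1.9] t 32.95 w 0.017502790876951523
```

View pics/wr7.png

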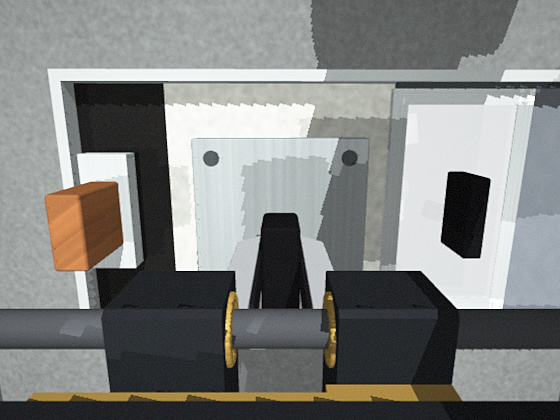

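Plate is held level over the white area. Lowering and pressing.

```bash
python3 -m handwheel '1 -2 45 0 0 0 1;1 -2 80 0 0 0 1;1 -2 94 0 0 0 1;1 -2 99 0 0 0 1;1 -2 102 0 0 0 1;1 -2 103 0 0 0 1;1 -2 103 0 0 0 1'
python3 -c "
from h import *
grasp()"
python3 -m handwheel '0 0 1 0 0 0 1;0 0 2 0 0 0 1;0 0 3 0 0 0 1;0 0 3 0 0 0 1'
python3 -c "
from h import *
grasp()"
```

```text
time_s: 33.88
tool_pos: [0.538, -0.0618, 0.2722]
tool_rot: [-3.141, 0.001, -2.88]
contact_force: [1.1, 0.2, -2.0]
width: 0.0177
finger_force: 45.0
grasp st [ -0.1 -68.6] z 92.2 rot [-3.141e+00  1.000e-03 -2.880e+00] F [ 1.1  0.2 -2. ] w 0.017728508273557 t 33.875
time_s: 34.38
tool_pos: [0.538, -0.062, 0.2712]
tool_rot: [3.141, 0.002, -2.881]
contact_force: [-19.7, 2.9, 50.9]
width: 0.0178
finger_force: 45.0
grasp st [  0.  -68.6] z 91.2 rot [ 3.141e+00  2.000e-03 -2.881e+00] F [-19.7   2.9  50.9] w 0.017758227614233506 t 34.375
```

```bash
python3 -m handwheel '0 0 -1 0 0 0 1;0 0 -1.5 0 0 0 1;0 0 -1.5 0 0 0 1;0 0 -1.5 0 0 0 1;0 0 -1.5 0 0 0 1'
python3 -m handwheel '0 0 -1 0 0 0 1;0 0 -1 0 0 0 0.5;0 0 -1 0 0 0 0.5;0 0 -1 0 0 0 0.5;0 0 -50 0 0 0 0.5;0 0 -100 0 0 0 0.5;0 40 -150 0 0 0 0.5;0 100 -170 0 0 0 0.5;0 150 -170 0 0 0 0.5;0 200 -170 0 0 0 0.5'
python3 -m handwheel '0 60 0 0 0 0 0.5;0 120 0 0 0 0 0.5;0 180 0 0 0 0 0.5;0 180 0 0 0 0 0.5;0 180 0 0 0 0 0.5;0 180 0 0 0 0 0.5'
python3 - <<'E'
from h import *
grasp()
im,W=pts('top');save(im,'top8.png');z=W[...,2];S=tost(W)
def rp(n,m): r=rect(W,m); print(n,r,tost(np.array(r[0][0])/1000),np.median(z[m])*1000)
rp('handle',(z>.09)&(z<.115)&(S[...,1]>30)&(S[...,1]<120)&(abs(S[...,0])<80))
rp('pusher',(z>.125)&(z<.15)&(S[...,1]<-150)&(S[...,1]>-227)&(abs(S[...,0])<97))
rp('grip',(z>.090)&(z<.105)&(S[...,1]<-30)&(S[...,1]>-110)&(abs(S[...,0])<60))
m=(z>.060)&(z<.075)&(S[...,1]<-30)&(S[...,1]>-105)&(abs(S[...,0])<55); p=W[m]
n=np.linalg.lstsq(np.c_[p[:,:2],np.ones(len(p))],p[:,2],rcond=None)[0]; print('plate tilt',n[:2],np.median(p[:,2]))
im=cv2.imread('pics/top8.png'); cv2.imwrite('pics/top8c.png',cv2.resize(im[120:320,60:500],(792,360),interpolation=cv2.INTER_CUBIC))
E
```

```text
time_s: 35.0
tool_pos: [0.538, -0.0619, 0.2713]
tool_rot: [3.141, 0.001, -2.88]
contact_force: [-7.3, 2.0, 17.9]
width: 0.0174
finger_force: 45.0
time_s: 36.25
tool_pos: [0.4854, 0.1331, 0.4407]
tool_rot: [3.141, 0.001, -2.88]
contact_force: [0.9, 0.2, 0.6]
width: 0.0473
finger_force: 0.0
time_s: 37.0
tool_pos: [0.4403, 0.3042, 0.4403]
tool_rot: [-3.141, 0.0, -2.882]
contact_force: [0.0, -0.4, -0.3]
width: 0.0472
finger_force: 0.0
grasp st [-1.000e-01  3.102e+02] z 260.3 rot [-3.141  0.    -2.882] F [ 0.  -0.4 -0.3] w 0.04723015612152953 t 37.0
handle (((501.38226318359375, 76.31678009033203), (59.0859489440918, 14.17613697052002), 14.752030372619629), np.int64(165)) [ 0.08232203 74.31777033] 104.01864295887783
pusher (((572.6671752929688, -186.89891052246094), (49.389286041259766, 22.804054260253906), 16.773544311523438), np.int64(230)) [   0.95580953 -198.37853602] 139.19403706175265
grip (((538.2635498046875, -62.15949249267578), (42.9605827331543, 17.82588768005371), 14.942549705505371), np.int64(141)) [-5.83538472e-02 -6.89857104e+01] 97.15724189140217
plate tilt [-0.00318133  0.00377202] 0.0675703456669664
```

View pics/top8c.png

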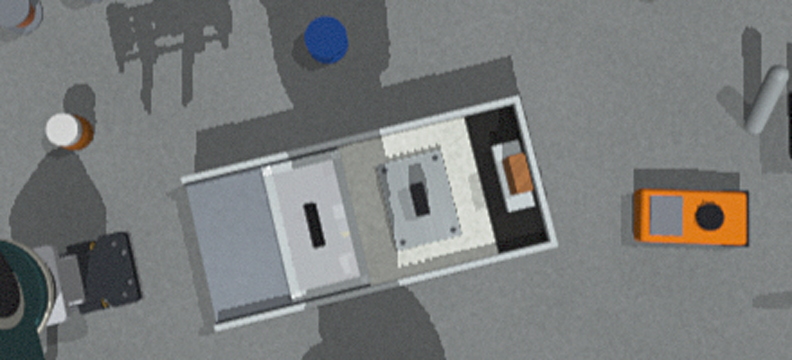

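The guard is shut, the plate is level and centred (offset about 2 mm), the pusher stands in its bay and the bystanders are where they were. Handing in.

```bash
python3 -c "
from plant import close_job
print(close_job())"
```

```text
the job is handed in; nothing more can be done
None
```

I handed the job in at about 37 s; my last camera check showed all seven scraps in the well, the guard shut, the pusher upright in its bay and the plate pressed down flat about 2 mm off centre, but the hand-in gave no verdict and the press force briefly reached about 51 N at the wrist.

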